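# Sort a stripped gearbox stack to its places at the repair cafe

### The arm

A 6-joint arm with a two-finger parallel gripper is mounted at the origin on the work surface. World frame = base frame: x ahead of the robot, y to its left, z up, the work surface at z = 0. Lengths are in m, angles in rad, forces in N, time in s.
With the tool pointing down it reaches from about 0.35 to 0.725 m from the base axis. Payload 4.3 kg.
Tool frame: the origin (TCP) lies at the very end of the fingers, on their centre line; the grasp point (between the pads) lies 19 mm behind it (r.grasp_offset is the distance from the TCP to the grasp point, in m); z points along the fingers, y is the line along which they close (so a half turn about z gives the same grasp; the last joint's range is limited). The gripper opens to 85 mm and grips with 20 to 120 N. Pads are 22 mm wide; open, the fingers measure 114 mm over their backs; the gripper's body (76 mm by 85 mm) begins 54 mm behind the grasp point. The pads swing forward as they close: fully open they stand 13 mm farther back than shut.
Start: joints at [1.106, 0.377, 0.081, 1.274, 0, 1.46], TCP at [0.2, 0.539, 0.231] pointing down, gripper open.
Joint ranges: [-2.72, 2.72], [-0.84, 1.66], [-1.02, 1.22], [-1.77, 2.12], [-1.37, 1.28], [-3.14, 3.14]. Speed limits (rad/s): [2.57, 2.57, 3.14, 3.14, 3.14, 3.14].

### API

Orientations are given as a rotation vector (axis times angle).
In Python, from bench import r, cams, job gives the robot as it stands. The module is installed in compiled form; this text tells all that it offers.
- The arm moves only by the tool apply_moves, never from a script. Its argument "steps" is a list of rows, each a list of 6 numbers: the shift along the tool's x, y, z in mm, then the turn, a rotation vector about the tool's x, y, z in rad. In form: [[x, y, z, wx, wy, wz], ...]. A call has 1 to 12 rows; each row shifts and turns the commanded pose from where the row before left it, along the tool's axes as they then stand; what a row does not reach is not made up. A row lasts 1/10 s, in which the tool goes at most 50 mm and 8.59 degrees, less where a joint would pass 70% of its speed; a pose out of reach is approached as far as the arm can. A call is refused whole if a number of a shift passes 50 or a number of a turn 0.15, either way. A call with a gripper value outside its range is refused whole. "jaw" is the opening, from 0 (shut) to 1 (fully open), set as the call begins (left out, the last holds). The fingers move at their own pace and stop on an object; "force" is the grip in N (left out, the last holds). Time passes only in rows, so rows that do not move let the fingers close. It gives the time, the measured TCP pose, the force, the opening and the grip force at its end, in the units of the state.
- r.read_state(): the state, without advancing time (a new reading comes with each control period).
- cams.camera(name): name is "side" or "top" or "wrist"; returns (picture, depth): 420x560x3 uint8, blue, green, red; 420x560 float32, m along the optical axis (not along the pixel's ray), 0 where there is no reading.
- cams.camera_model(name): a dict with "fx", "fy", "cx", "cy" (pixels), "R" (3x3) and "t" (3): a world point X has camera coordinates R X + t; the wrist camera has in their place "mount" (4x4, takes a point from camera to tool coordinates, whose origin is the TCP and whose axes are the flange's). Camera axes: x right, y down, z forward; pixel columns grow to the right and rows downward; lengths in m; the calibration is good to about 2 mm. A picture is of the moment at which its call begins: read the wrist's pose just before it. camera_model takes no time and is no camera call.
- job.finish_job(): hands the job in; it is judged then, once.
Trained networks look in the newest picture that a camera, given by its name, has taken for a name from the list of things; names that differ only in an ending like _2 or _b are one class to them, and where a whole thing is asked for, a point or a joint stands for the part that bears it (a point fixed in the world has none). Each returns a list of dicts, best first, with "p" (0 to 1); they miss things now and then, are a little off and sometimes report something else, mostly with a low value. They report only what shows in the picture. A call takes as long as a camera call. They do not tell look-alikes from the thing itself.
- cams.regions_of(camera, name): "region" (420x560 bool, what is visible of it) and "bbox" ([left, top, width, height] in pixels, round what is visible of it).
The state is a dict: "time": time; "qpos": joint angles; "dq": joint speeds; "joint_efforts": joint torques, N m; "position": TCP position; "tcp_rot": TCP orientation; "wrist_force": force on the tool from outside, world axes, zero at the start; "torque": the same for the moment, N m; "grip_width": finger opening in m; "grip_force": force on a finger pad.
Only numpy, scipy, OpenCV 4.12 (cv2) and the standard library are available. Lean on these libraries where they do the work, as an engineer would, in place of code of your own. Each camera call takes 0.05 s, during which the arm holds its last target. There are 200 camera calls.

### The job

Take the stack of gearbox parts on the bench apart and set each part on its own place: the collared bushing into the bore of the blue gearbox casting, pushed fully home, the ball bearing in the middle of the shallow square tray, the gear over the shaft of the upright motor and down flat on its end face, and the oblong end cover the same way up as now, flat and centred on the black rubber pad. Set every part down gently, never letting one drop, leave the paper cup where it stands, and leave all the parts released and at rest.

Things in the scene. Friction and masses are not known exactly. Their poses are not given: they have to be found in the camera images.
- bushing: Loose brass bushing on top of the stack, 40 mm tall, about 0.09 kg: a round sleeve 20 mm in diameter and 26 mm long below (foot tapered over its last 3 mm to 16 mm), and above it a round collar 28 mm in diameter and 14 mm high, to be gripped. The collar comes to rest on the casting's top face when the sleeve is home. Round, so its yaw is of no matter; z up, origin at the centre of its underside.
- bearing: Loose steel ball bearing, second in the stack from the top: a flat ring 40 mm in outer diameter, 12 mm high, with a 10 mm hole and a dark seal ring on top, about 0.08 kg. At the start the bushing stands on it; z up, origin at the centre of its underside.
- gear: Loose dark steel spur gear, third in the stack: 56 mm over the drawn teeth (the fingers close on 52 mm), 14 mm high, with a 20 mm hole through its middle, about 0.16 kg. At the start the bearing lies on it; z up, origin at the centre of its underside.
- cover: Loose oblong aluminium end cover at the bottom of the stack, lying flat on the bench: 104 mm along its x, 62 mm along its y (grip it across this), 14 mm high, four dark screw holes near its corners on the upper side, about 0.2 kg. At the start the gear lies in its middle (each part of the stack is within a few mm of centre on the one below); z up, origin at the centre of its underside.
- housing: Fixed blue gearbox casting: a block 90 mm (x) by 78 mm (y), 36 mm high, with a low foot at either x end, and one round bore straight down in the middle of its top. z up, origin at the centre of its underside.
- bore (a point): Centre of the mouth of the bore, on the casting's top face, 36 mm above the bench; z up out of the bore. The bore is 21.5 mm across, 30 mm deep, its mouth chamfered by 1.5 mm.
- motor: Fixed grey motor standing on end: a ribbed drum 76 mm in diameter and 50 mm high, with a plain steel shaft 12 mm in diameter standing 24 mm up from the middle of its flat top (tip, slightly tapered, 74 mm above the bench); z up, origin at the centre of its underside.
- tray: Fixed shallow square steel tray, 104 mm by 104 mm, rim 7 mm high and 4 mm thick, inner floor 4 mm above the bench; z up, origin at the centre of its underside.
- pad: Fixed rectangular black rubber pad, 116 mm along its x by 84 mm along its y, 5 mm thick; z up, origin at the centre of its underside.
- cup: Loose brown empty paper cup, 92 mm tall, 80 mm across its rim, 56 mm at its foot, about 0.03 kg. To be left alone; z up, origin at the centre of its underside.
Not all that is in view belongs to the job. Leave any red or yellow look-alike of the bearing alone.

How it is judged:
At the end, for the whole second after the job is handed in: Bushing upright in the bore (within 4 mm, sleeve at least 23.5 mm in); bearing flat on the tray floor within 25 mm of centre; gear flat on the motor face, shaft through it (within 3 mm in height); cover flat on the pad, same side up, within 15 mm of centre; all at rest (under 0.02 m/s) (horizontal distance between bushing and bore below 0.004 m and z of bushing in the frame of bore below -0.0235 m and angle between each of bushing, gear, bearing, cover's own z axis and vertical below 0.08 rad and horizontal distance between gear and motor below 0.008 m and z of gear in the frame of motor between 0.047 and 0.053 m and horizontal distance between bearing and tray below 0.025 m and z of bearing in the frame of tray below 0.007 m and horizontal distance between cover and pad below 0.015 m and z of cover in the frame of pad between 0.002 and 0.008 m and linear speed of each of cover, gear, bearing, bushing below 0.02 m/s); the robot touches nothing.
It fails at once if the end cover is let fall (faster than 0.7 m/s while no finger touches it, about a 25 mm drop) (linear speed of cover above 0.7 m/s and contact force between the fingers and cover below 0.01 N).
It fails at once if the gear is let fall (faster than 0.7 m/s while no finger touches it, about a 25 mm drop) (linear speed of gear above 0.7 m/s and contact force between the fingers and gear below 0.01 N).
It fails at once if the bearing is let fall (faster than 0.7 m/s while no finger touches it, about a 25 mm drop) (linear speed of bearing above 0.7 m/s and contact force between the fingers and bearing below 0.01 N).
It fails at once if the bushing is let fall (faster than 0.7 m/s while no finger touches it, about a 25 mm drop) (linear speed of bushing above 0.7 m/s and contact force between the fingers and bushing below 0.01 N).
It fails at once if the paper cup is shifted by more than 30 mm or tipped (distance of cup from where it was at the start of the episode above 0.03 m or angle between cup's own z axis and vertical above 0.3 rad).
It also fails if it takes over 128 s, if anything falls off the work surface, if the arm or the gripper's body presses on something with over 40 N, if the wrist force passes 120 N, or if a joint passes its speed limit or range.

## Working session

There is one attempt and no reset: what is moved stays moved. The work goes in short steps, Python scripts to look and compute and a tool call to move; the robot and the scene stay as the last step left them, time stands still between calls to the robot, and variables do not carry over. Pictures are saved under pics/ and viewed, at most 14 in all, crops included, and the job is handed in when it is done.

Besides the shell and the picture viewer there is one more tool, called after ">>>" as name([rows], argument=value, ...), one row to a line, values as JSON. apply_moves: Moves the arm, as the interface text tells. Its arguments: {"type":"object","properties":{"steps":{"type":"array"},"jaw":{"type":"number"},"force":{"type":"number"}},"required":["steps"]}

```bash
mkdir -p pics
python3 - <<'E'
from bench import r,cams,job
import cv2
s=r.read_state(); print(s)
for n in("top","side"):
    p,d=cams.camera(n); cv2.imwrite(f"pics/{n}0.png",p); m=cams.camera_model(n); print(n,m)
print(cams.camera_model("wrist"))
E
```

```text
{'time': 0.0, 'qpos': array([ 1.10571366e+00,  3.78054771e-01,  7.96347744e-02,  1.27439858e+00,
       -1.88013015e-05,  1.46052119e+00]), 'dq': array([-3.37970704e-04,  1.73668572e-05, -3.46034302e-04,  2.03883355e-03,
       -8.87608677e-04,  3.74441736e-04]), 'joint_efforts': array([ 6.64542767e-04, -4.63601804e+01,  2.69877023e+01,  2.09558196e-02,
       -8.43313524e-05, -2.50030759e-06]), 'position': array([0.19945288, 0.53860386, 0.23036905]), 'tcp_rot': array([-5.54313207e-01, -3.09173745e+00,  3.05383369e-03]), 'wrist_force': array([ 0.12452645,  0.22752218, -1.46640253]), 'torque': array([-0.02131408, -0.0138931 , -0.00147924]), 'grip_force': 0.0, 'grip_width': 0.08529996967594078}
top {'fx': 523.0585659674803, 'fy': 523.0585659674803, 'cx': 278.0244376197638, 'cy': 210.21803364151353, 'R': array([[-0.01345437, -0.99973665,  0.01859064],
       [-0.98510638,  0.01006553, -0.17165114],
       [ 0.17141881, -0.02062321, -0.98498237]]), 't': array([0.0236518 , 0.57789765, 1.3656214 ])}
side {'fx': 456.7542589204874, 'fy': 456.7542589204874, 'cx': 278.61443287682994, 'cy': 205.0031537763746, 'R': array([[-9.99786453e-01, -1.45221108e-02, -1.47022796e-02],
       [-3.55941629e-04,  7.23448518e-01, -6.90378240e-01],
       [ 2.06620916e-02, -6.90225579e-01, -7.23299197e-01]]), 't': array([ 5.77462933e-01, -6.25858012e-04,  1.00295607e+00])}
{'fx': 298.6377190930619, 'fy': 298.6377190930619, 'cx': 277.6008705165049, 'cy': 212.1631275862912, 'mount': array([[-5.89755297e-04, -9.62974414e-01, -2.69592154e-01,
         6.82042995e-02],
       [ 9.99999482e-01, -3.44392696e-04, -9.57422658e-04,
        -6.59897656e-04],
       [ 8.29127954e-04, -2.69592580e-01,  9.62974119e-01,
        -1.42164902e-01],
       [ 0.00000000e+00,  0.00000000e+00,  0.00000000e+00,
         1.00000000e+00]])}
```

View pics/top0.png

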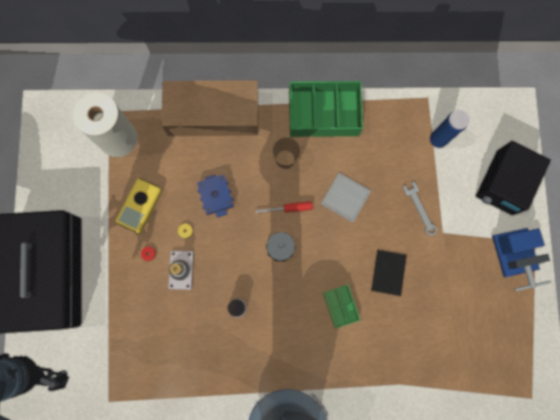

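View pics/side0.png

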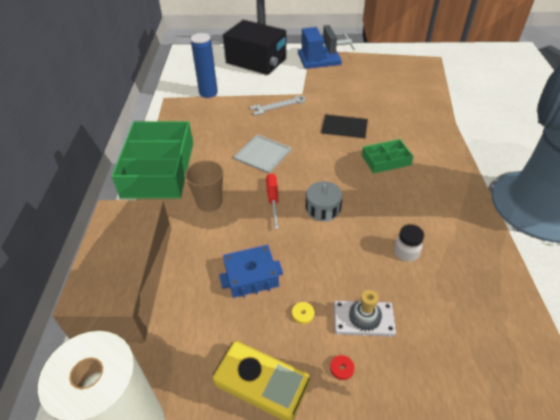

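The top view shows the stack at (180,270), the casting at (215,195), the motor at (281,247), the tray at (346,197), the pad at (389,272) and the cup at (286,153). The red (148,254) and yellow (185,231) rings are look-alikes. The real bearing is the steel one inside the stack.

```bash
cat > h.py <<'E'
from bench import r,cams,job
import cv2,numpy as np
from scipy.spatial.transform import Rotation as Rn
def cam2world(n,st=None):
    m=cams.camera_model(n)
    if n!="wrist":
        R=np.array(m["R"]);return m,R.T,-R.T@np.array(m["t"])
    T=Rn.from_rotvec(st["tcp_rot"]).as_matrix();M=m["mount"]
    return m,T@M[:3,:3],T@M[:3,3]+st["position"]
def cloud(n,d,st=None):
    m,R,o=cam2world(n,st)
    v,u=np.indices(d.shape)
    P=np.stack([(u-m["cx"])/m["fx"]*d,(v-m["cy"])/m["fy"]*d,d],-1)
    return P@R.T+o
def onplane(n,u,v,z,st=None):
    m,R,o=cam2world(n,st)
    k=R@np.array([(u-m["cx"])/m["fx"],(v-m["cy"])/m["fy"],1]);return o+k*(z-o[2])/k[2]
def proj_plane(n,mask,z,st=None):
    v,u=np.nonzero(mask); m,R,o=cam2world(n,st)
    k=np.stack([(u-m["cx"])/m["fx"],(v-m["cy"])/m["fy"],np.ones(len(u))],-1)@R.T
    return (o+k*((z-o[2])/k[:,2])[:,None])[:,:2]
E
python3 - <<'E'
from h import *
H=dict(bushing=.080,bearing=.04,gear=.028,cover=.014,housing=.036,motor=.05,tray=.007,pad=.005,cup=.092)
for n in("top","side"):
    p,d=cams.camera(n); C=cloud(n,d)
    for k,z in H.items():
        for g in cams.regions_of(n,k)[:2]:
            if g["p"]<.3: continue
            mk=g["region"]; X=C[mk&(d>0)]; zt=np.percentile(X[:,2],95)
            top=X[abs(X[:,2]-(z if k!="bushing" else zt))<.006]
            s=f"{n} {k} p{g['p']:.2f} bb{g['bbox']} z95 {zt:.3f} n{len(X)}/{len(top)}"
            if len(top)>5:
                c,sz,a=cv2.minAreaRect((top[:,:2]*1000).astype(np.float32)); s+=f" rect c{np.round(c,1)} {np.round(sz,1)} a{a:.0f} mean{np.round(top[:,:2].mean(0)*1000,1)}"
            print(s)
E
```

```text
top bushing p0.66 bb[171.9, 264.8, 11.3, 9.9] z95 0.084 n65/30 rect c[421.8 283.9] [23.2 18.5] a71 mean[421.4 283.3]
top bearing p0.50 bb[139.5, 246.6, 15.0, 15.8] z95 0.016 n171/0
top bearing p0.49 bb[179.3, 225.4, 13.3, 15.3] z95 0.016 n153/0
top gear p0.65 bb[169.1, 262.8, 21.1, 16.8] z95 0.031 n136/117 rect c[421.8 283. ] [50.4 54.9] a75 mean[420.8 279.5]
top cover p0.61 bb[168.0, 249.7, 23.7, 40.0] z95 0.019 n569/502 rect c[423.1 281.9] [ 62.5 103.9] a88 mean[422.3 278.7]
top housing p0.88 bb[194.8, 176.1, 40.9, 39.0] z95 0.040 n1175/848 rect c[628.5 188.8] [92.1 85.7] a15 mean[628.1 189.1]
top motor p0.68 bb[264.2, 231.7, 29.5, 31.9] z95 0.055 n669/575 rect c[481.2  11.3] [72.5 74.5] a89 mean[480.7  11. ]
top tray p0.62 bb[321.2, 177.0, 46.4, 44.1] z95 0.009 n1287/978 rect c[ 621.4 -175.5] [102.4 104.8] a60 mean[ 620.7 -175.1]
top pad p0.56 bb[371.0, 249.9, 36.2, 47.8] z95 0.009 n1256/1186 rect c[ 409.5 -287.2] [ 84.8 115.1] a79 mean[ 409.  -287.1]
top cup p0.95 bb[272.7, 137.1, 28.5, 33.4] z95 0.091 n683/95 rect c[732.6  -7.9] [76.1 74.5] a27 mean[738.3  -9.2]
side bushing p0.
[... 261 characters left out ...]
304.7, 39.3, 26.3] z95 0.030 n318/254 rect c[424.6 293.9] [43.  55.6] a72 mean[424.5 299.7]
side cover p0.58 bb[333.4, 301.4, 60.4, 40.1] z95 0.016 n1300/1119 rect c[423. 286.] [ 63.5 104.4] a88 mean[425.8 292.2]
side housing p0.73 bb[221.2, 247.1, 63.3, 52.9] z95 0.038 n2331/1641 rect c[627.6 194.6] [90. 85.] a17 mean[627.8 195.4]
side tray p0.71 bb[236.2, 134.2, 55.7, 38.1] z95 0.007 n1203/1180 rect c[ 620.7 -171.7] [106.5 105.4] a59 mean[ 619.9 -171.3]
side pad p0.86 bb[318.4, 113.0, 52.6, 25.6] z95 0.007 n945/935 rect c[ 409.2 -285.9] [ 99.1 124.5] a77 mean[ 408.7 -281.1]
side cup p0.86 bb[183.4, 160.4, 37.3, 55.8] z95 0.091 n1547/245 rect c[732.9  -3.8] [78.1 80. ] a38 mean[732.7  -4.7]
```

>>> apply_moves([
  [0,0,0,0,0,-0.107],
  [0,0,0,0,0,-0.107],
  [0,0,0,0,0,-0.107],
  [-29,-30.7,2.5,0,0,0],
  [-29,-30.7,2.5,0,0,0],
  [-29,-30.7,2.5,0,0,0],
  [-29,-30.7,2.5,0,0,0],
  [-29,-30.7,2.5,0,0,0],
  [-29,-30.7,2.5,0,0,0],
  [-29,-30.7,2.5,0,0,0],
  [-29,-30.7,2.5,0,0,0],
  [0,0,0,0,0,0],
])

```text
time: 2.3
position: [0.4263, 0.2825, 0.2111]
tcp_rot: [0.063, 3.14, -0.002]
wrist_force: [-0.4, 0.4, -0.2]
grip_width: 0.0854
grip_force: 0.0
```

```bash
cat >> h.py <<'E'
def look(tag):
    st=r.read_state(); p,d=cams.camera("wrist"); cv2.imwrite(f"pics/{tag}.png",p); return st,p,d,cloud("wrist",d,st)
def delta(x,y,z,yaw=None):
    st=r.read_state(); T=Rn.from_rotvec(st["tcp_rot"]).as_matrix()
    a=np.arctan2(T[1,0],T[0,0]); print("t",round(st["time"],2),"pos",np.round(st["position"]*1000,1),"yaw deg",np.degrees(a)%360,"tilt",np.round(T[:2,2],4))
    if yaw is not None:
        print("turn wz",-((np.radians(yaw)-a+np.pi)%(2*np.pi)-np.pi)); T=np.array([[np.cos(np.radians(yaw)),-np.sin(np.radians(yaw)),0],[np.sin(np.radians(yaw)),np.cos(np.radians(yaw)),0],[0,0,1]])@np.diag([1,-1,-1])
    print("tool delta mm",np.round(T.T@(np.array([x,y,z])-st["position"]*1000),1))
E
python3 - <<'E'
from h import *
st,p,d,C=look("w1"); delta(422,285,210)
for k in("bushing","bearing","gear","cover"):
    for g in cams.regions_of("wrist",k)[:2]:
        X=C[g["region"]&(d>0)]; print(k,round(g["p"],2),g["bbox"],np.percentile(X[:,2],[5,50,95]).round(3))
for z in(.08,.04,.028,.014):
    X=C[(abs(C[...,2]-z)<.003)&(abs(C[...,0]-.422)<.06)&(abs(C[...,1]-.285)<.04)]
    c,sz,a=cv2.minAreaRect((X[:,:2]*1000).astype(np.float32)); cc,rr=cv2.minEnclosingCircle((X[:,:2]*1000).astype(np.float32))
    print(z,len(X),np.round(c,1),np.round(sz,1),a,np.round(cc,1),rr,X[:,2].mean())
E
```

```text
t 2.35 pos [424.7 284.2 211.2] yaw deg 177.80383104487763 tilt [-0.      0.0001]
tool delta mm [2.7 0.7 1.2]
bushing 0.9 [265.4, 182.2, 32.7, 29.1] [0.063 0.079 0.081]
bearing 0.96 [334.5, 204.8, 36.8, 32.0] [0.004 0.011 0.013]
bearing 0.93 [254.9, 255.0, 37.3, 32.2] [0.006 0.012 0.013]
gear 0.82 [254.2, 163.6, 52.6, 46.3] [0.018 0.027 0.029]
cover 0.55 [252.6, 140.0, 50.7, 91.5] [0.012 0.014 0.015]
0.08 549 [422.1 284.9] [26.5 27.5] 86.62167358398438 [422.2 284.8] 14.035301208496094 0.07951913942025073
0.04 410 [419.5 284.4] [30.6 38.4] 1.9972822666168213 [423.2 284.5] 19.798974990844727 0.03949195992056717
0.028 715 [422.4 284.1] [55.  56.1] 4.269498825073242 [422.9 283.9] 28.372400283813477 0.027533777623496118
0.014 2732 [423.2 282.2] [ 61.8 103.6] 87.86170959472656 [423.3 282.3] 58.69919967651367 0.013557454880088724
```

View pics/w1.png

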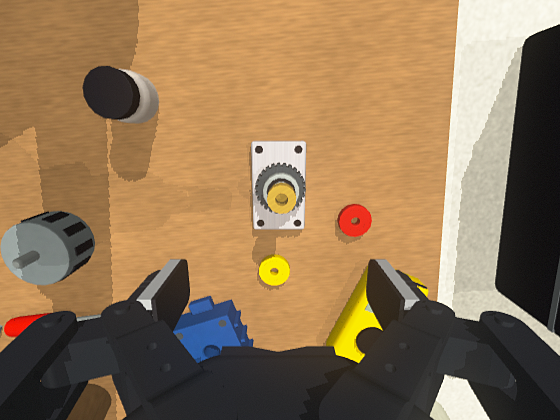

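The wrist view shows the stack at (280,190), with the brass bushing on top and the cover around it. The red (355,220) and yellow (274,271) rings lie on the bench. Wrist depth agrees with the given sizes and heights, so I am grasping the bushing by its collar.

>>> apply_moves([
  [2.7,0.7,22,0,0,0],
  [0,0,30,0,0,0],
  [0,0,30,0,0,0],
  [0,0,30,0,0,0],
  [0,0,20,0,0,0],
  [0,0,10.4,0,0,0],
  [0,0,0,0,0,0],
  [0,0,0,0,0,0],
  [0,0,0,0,0,0],
])

```text
time: 3.45
position: [0.4217, 0.2875, 0.0703]
tcp_rot: [0.052, 3.139, 0.002]
wrist_force: [-0.1, -0.2, -0.1]
grip_width: 0.0854
grip_force: 0.0
```

Run:
```python
from h import *
delta(422.2,285,69)
```

```text
t 3.45 pos [421.7 287.5  70.3] yaw deg 178.08803823693026 tilt [0.0024 0.0013]
tool delta mm [-0.6 -2.5  1.3]
```

>>> apply_moves([
  [-0.3,-2.3,1.2,0,0,0],
  [0,0,0,0,0,0],
  [0,0,0,0,0,0],
  [0,0,0,0,0,0],
])

```text
time: 3.85
position: [0.421, 0.2844, 0.0679]
tcp_rot: [0.053, 3.141, 0.0]
wrist_force: [-1.1, 0.8, 0.1]
grip_width: 0.0853
grip_force: 0.0
```

Run:
```python
from h import *
delta(422.2,285,69)
st=r.read_state();print(st["dq"])
```

```text
t 3.85 pos [421.  284.4  67.9] yaw deg 178.04845027223828 tilt [0.0003 0.0002]
tool delta mm [-1.2  0.7 -1.1]
[ 0.00123616  0.00160138 -0.00204073 -0.00125769 -0.00085046  0.00047773]
```

>>> apply_moves([
  [-1,0.5,-1.1,0,0,0],
  [0,0,0,0,0,0],
  [0,0,0,0,0,0],
  [0,0,0,0,0,0],
])

```text
time: 4.25
position: [0.4219, 0.2849, 0.0688]
tcp_rot: [0.053, 3.141, 0.0]
wrist_force: [0.5, -0.4, 0.1]
grip_width: 0.0852
grip_force: 0.0
```

>>> apply_moves([
  [0,0,0,0,0,0],
  [0,0,0,0,0,0],
  [0,0,0,0,0,0],
  [0,0,0,0,0,0],
  [0,0,0,0,0,0],
  [0,0,0,0,0,0],
  [0,0,0,0,0,0],
  [0,0,0,0,0,0],
  [0,0,0,0,0,0],
  [0,0,0,0,0,0],
], jaw=0, force=40)

```text
time: 5.25
position: [0.4221, 0.2849, 0.069]
tcp_rot: [0.053, 3.141, 0.0]
wrist_force: [0.1, 0.5, 3.3]
grip_width: 0.0262
grip_force: 39.3
```

>>> apply_moves([
  [0,0,-10,0,0,0],
  [0,0,-25,0,0,0],
  [0,0,-40,0,0,0],
  [0,0,-40,0,0,0],
  [-35,-14.6,-15,0,0,0],
  [-35,-14.6,0,0,0,0],
  [-35,-14.6,0,0,0,0],
  [-35,-14.6,0,0,0,0],
  [-35,-14.6,0,0,0,0],
  [-34,-14.8,0,0,0,0],
  [0,0,0,0,0,0],
  [0,0,0,0,0,0],
])

```text
time: 6.45
position: [0.6279, 0.1896, 0.1983]
tcp_rot: [-0.055, -3.14, -0.0]
wrist_force: [-0.4, -0.3, -0.1]
grip_width: 0.0258
grip_force: 39.5
```

>>> apply_moves([
  [0,0,0,0,0,0],
  [0,0,0,0,0,0],
  [0,0,0,0,0,0],
  [0,0,0,0,0,0],
])

```text
time: 6.85
position: [0.6272, 0.1906, 0.1992]
tcp_rot: [0.052, 3.141, 0.0]
wrist_force: [-0.6, 0.5, 0.2]
grip_width: 0.0258
grip_force: 39.5
```

Run:
```python
from h import *
st,p,d,C=look("w2"); delta(628,190,200)
g=cams.regions_of("wrist","housing")[0]; print(g["p"],g["bbox"])
mk=g["region"]; m=(abs(C[...,2]-.036)<.003)&mk
X=C[m][:,:2]*1000; c,sz,a=cv2.minAreaRect(X.astype(np.float32)); print("top rect",c,sz,a,C[m][:,2].mean())
# bore: dark/deep points inside the top region
cx,cy=np.mean(X,0); B=C[(d>0)&(np.hypot(C[...,0]*1000-c[0],C[...,1]*1000-c[1])<20)&(C[...,2]<.03)]
print("bore deep pts",len(B),B[:,:2].mean(0)*1000,B[:,2].min())
# hole outline in pixel via holes of m mask
cn,h=cv2.findContours(m.astype(np.uint8),cv2.RETR_CCOMP,cv2.CHAIN_APPROX_NONE)
for q,hh in zip(cn,h[0]):
    if hh[3]>=0 and len(q)>20:
        P=np.array([onplane("wrist",u,v,.036,st)[:2]*1000 for u,v in q[:,0]]); cc,rr=cv2.minEnclosingCircle(P.astype(np.float32)); print("hole",q[:,0].mean(0),cc,rr,P.mean(0),(P.max(0)+P.min(0))/2,np.ptp(P,0))
# held bushing in tool frame
T=Rn.from_rotvec(st["tcp_rot"]).as_matrix(); L=(C-st["position"])@T*1000
s=(d>0)&(abs(L[...,0])<25)&(abs(L[...,1])<13)&(L[...,2]>-20)&(L[...,2]<40)
for lo in range(-20,40,5):
    Q=L[s&(L[...,2]>=lo)&(L[...,2]<lo+5)]
    if len(Q)>5: print(lo,len(Q),Q.min(0).round(1),Q.max(0).round(1))
for g in cams.regions_of("wrist","bushing")[:2]: print("bush",g["p"],g["bbox"])
```

```text
t 6.9 pos [627.4 190.5 199.1] yaw deg 178.10371438683245 tilt [0.0002 0.0001]
tool delta mm [-0.7 -0.5 -0.9]
0.6 [224.9, 135.6, 93.3, 111.7]
top rect (629.0405883789062, 188.7624053955078) (90.32499694824219, 78.06341552734375) 16.52202606201172 0.035660224380826215
bore deep pts 298 [633.50287108 188.43412467] 9.734880587530803e-05
hole [276.79661017 197.62711864] (628.493408203125, 188.4220428466797) 11.713133811950684 [628.4424137 188.7781542] [628.35219362 188.4862492 ] [22.6238113  22.14724053]
-20 55 [-10.7  12.  -20. ] [ 11.5  12.9 -15.2]
-15 1627 [-14.1 -12.9 -15. ] [ 13.9  12.9 -10. ]
-10 568 [-14.7 -13.  -10. ] [13.8 13.  -5. ]
-5 292 [ -6.8 -12.9  -5. ] [14.1 12.2 -0. ]
0 215 [ -6.7 -12.6   0. ] [14.  11.9  5. ]
5 81 [-7.1 -5.4  5. ] [-1.8  3.8  6.6]
10 11 [ 7.  -5.6 13.5] [ 9.7  6.7 15. ]
15 76 [ 5.  -7.5 15.1] [ 9.9  8.1 19.9]
20 83 [ 2.2 -8.9 20.1] [10.   9.6 25. ]
25 17 [ 5.  -8.3 25. ] [ 9.5  4.2 26.7]
bush 0.72 [248.5, 229.7, 59.4, 73.1]
```

View pics/w2.png

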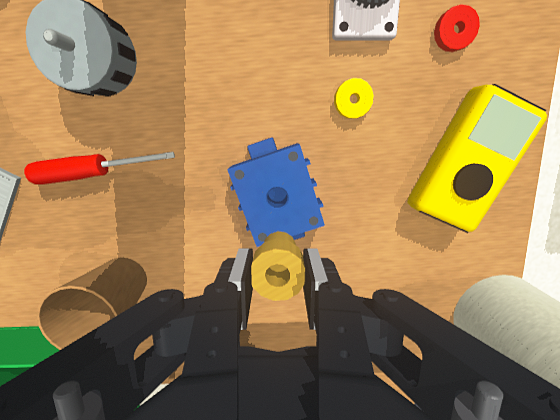

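The wrist view shows the bore at (277,197) and the bushing held upright between the fingers at (277,275). The bore measures about (628.6, 188.7). I am descending above it.

>>> apply_moves([
  [-1.2,-1.8,24,0,0,0],
  [0,0,30,0,0,0],
  [0,0,30,0,0,0],
  [0,0,25,0,0,0],
  [0,0,15,0,0,0],
  [0,0,0,0,0,0],
  [0,0,0,0,0,0],
  [0,0,0,0,0,0],
  [0,0,0,0,0,0],
  [0,0,0,0,0,0],
  [0,0,0,0,0,0],
])

```text
time: 8.1
position: [0.6294, 0.1883, 0.0755]
tcp_rot: [0.053, 3.14, 0.001]
wrist_force: [0.4, 0.2, -0.8]
grip_width: 0.0257
grip_force: 39.5
```

Run:
```python
from h import *
delta(628.6,188.7,70)
```

```text
t 8.1 pos [629.4 188.3  75.5] yaw deg 178.06421716133073 tilt [0.0011 0.0003]
tool delta mm [0.8 0.4 5.5]
```

>>> apply_moves([
  [0.5,0.3,3,0,0,0],
  [0,0,3,0,0,0],
  [0,0,3,0,0,0],
  [0,0,3,0,0,0],
  [0,0,2,0,0,0],
  [0,0,0,0,0,0],
  [0,0,0,0,0,0],
])

```text
time: 8.8
position: [0.6284, 0.1885, 0.0607]
tcp_rot: [-0.053, -3.141, -0.0]
wrist_force: [0.3, 0.0, -0.9]
grip_width: 0.0259
grip_force: 39.5
```

The bushing foot is inside the mouth and there is no force. Continuing down.

>>> apply_moves([
  [0,0,3,0,0,0],
  [0,0,3,0,0,0],
  [0,0,3,0,0,0],
  [0,0,3,0,0,0],
  [0,0,3,0,0,0],
  [0,0,3,0,0,0],
  [0,0,1,0,0,0],
  [0,0,0,0,0,0],
  [0,0,0,0,0,0],
])

```text
time: 9.7
position: [0.6285, 0.1886, 0.0419]
tcp_rot: [0.053, 3.141, 0.0]
wrist_force: [0.2, 0.2, 0.4]
grip_width: 0.0261
grip_force: 39.5
```

>>> apply_moves([
  [0,0,1,0,0,0],
  [0,0,1,0,0,0],
  [0,0,1,0,0,0],
  [0,0,0,0,0,0],
  [0,0,0,0,0,0],
])

```text
time: 10.2
position: [0.6286, 0.1886, 0.0392]
tcp_rot: [0.053, 3.141, 0.0]
wrist_force: [-0.7, 0.5, 1.6]
grip_width: 0.026
grip_force: 39.8
```

>>> apply_moves([
  [0,0,0.7,0,0,0],
  [0,0,0.7,0,0,0],
  [0,0,0,0,0,0],
  [0,0,0,0,0,0],
])

```text
time: 10.6
position: [0.6287, 0.1886, 0.0391]
tcp_rot: [0.053, 3.14, 0.0]
wrist_force: [-4.6, 0.2, 9.9]
grip_width: 0.0261
grip_force: 40.6
```

The bushing is seated: the force rose and the height stalled. I am relaxing, releasing and rising.

>>> apply_moves([
  [0,0,-1.2,0,0,0],
  [0,0,0,0,0,0],
])

```text
time: 10.8
position: [0.6286, 0.1886, 0.0392]
tcp_rot: [0.053, 3.141, 0.0]
wrist_force: [-1.8, -0.5, 6.2]
grip_width: 0.0257
grip_force: 40.1
```

>>> apply_moves([
  [0,0,0,0,0,0],
  [0,0,0,0,0,0],
  [0,0,0,0,0,0],
  [0,0,0,0,0,0],
  [0,0,0,0,0,0],
  [0,0,-10,0,0,0],
  [0,0,-30,0,0,0],
  [0,0,-40,0,0,0],
  [0,0,-40,0,0,0],
  [0,0,-40,0,0,0],
  [0,0,0,0,0,0],
  [0,0,0,0,0,0],
], jaw=1)

```text
time: 12.0
position: [0.6296, 0.1888, 0.2008]
tcp_rot: [0.053, 3.137, 0.001]
wrist_force: [0.2, 0.3, -0.7]
grip_width: 0.0855
grip_force: 0.0
```

Run:
```python
from h import *
st,p,d,C=look("w3"); delta(423,284.5,170)
X=C[(C[...,2]>.043)&(C[...,2]<.06)&(abs(C[...,0]-.6285)<.03)&(abs(C[...,1]-.1887)<.03)]
print(len(X),np.percentile(X[:,2],[5,50,95]),cv2.minEnclosingCircle((X[:,:2]*1000).astype(np.float32)))
```

```text
t 12.05 pos [628.5 188.5 198.9] yaw deg 178.06305597990968 tilt [0.0007 0.0002]
tool delta mm [208.7  89.   28.8]
508 [0.04714111 0.04962993 0.05076813] ((628.9193115234375, 187.9771270751953), 13.91922664642334)
```

The collar top is at 50 mm, so the bushing is fully home. Going back to the stack.

>>> apply_moves([
  [35,15,0,0,0,0],
  [35,15,0,0,0,0],
  [35,15,0,0,0,0],
  [35,15,0,0,0,0],
  [35,15,0,0,0,0],
  [33.7,14,0,0,0,0],
  [0,0,5,0,0,0],
  [0,0,5,0,0,0],
  [0,0,0,0,0,0],
  [0,0,0,0,0,0],
  [0,0,0,0,0,0],
])

```text
time: 13.15
position: [0.4238, 0.2841, 0.1884]
tcp_rot: [-0.055, -3.141, 0.0]
wrist_force: [1.1, -0.1, 0.5]
grip_width: 0.0855
grip_force: 0.0
```

Run:
```python
from h import *
st,p,d,C=look("w4"); cv2.imwrite("pics/w4c.png",cv2.resize(p[130:290,190:400],None,fx=3.5,fy=3.5,interpolation=cv2.INTER_CUBIC))
for z in(.04,.028,.014):
    X=C[(abs(C[...,2]-z)<.003)&(abs(C[...,0]-.422)<.06)&(abs(C[...,1]-.285)<.04)]
    c,sz,a=cv2.minAreaRect((X[:,:2]*1000).astype(np.float32)); cc,rr=cv2.minEnclosingCircle((X[:,:2]*1000).astype(np.float32))
    print(z,len(X),np.round(c,1),np.round(sz,1),a,np.round(cc,1),rr,X[:,2].mean())
    if z==.04: delta(cc[0],cc[1],31)
```

```text
0.04 1109 [423.4 284.7] [38.8 38.7] 68.47734832763672 [423.4 284.7] 19.919878005981445 0.03963648088221593
t 13.2 pos [423.7 284.2 188.5] yaw deg 177.9916537079288 tilt [0.0001 0.0001]
tool delta mm [  0.3   0.4 157.5]
0.028 899 [422.6 284.1] [55.8 55.8] 75.86329650878906 [422.9 284.1] 28.39284324645996 0.027597361168690153
0.014 3135 [423.3 282.2] [ 61.7 103.4] 87.95926666259766 [423.3 282.1] 58.704132080078125 0.013576213943006453
```

View pics/w4c.png

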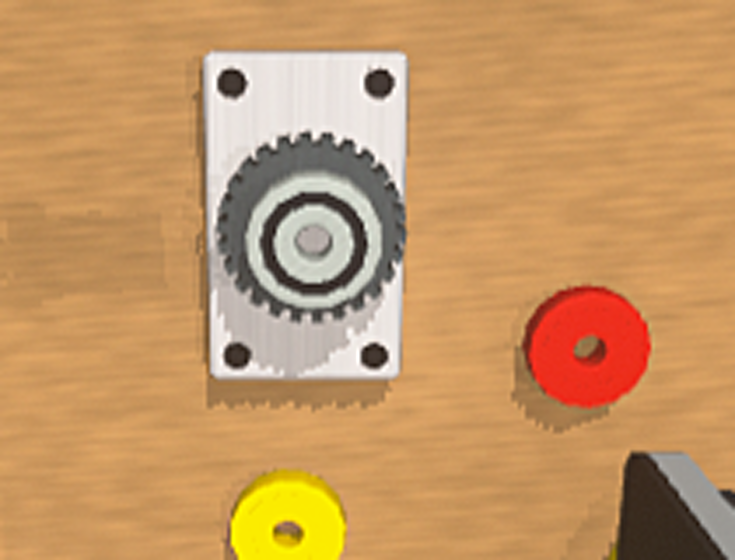

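There are three bearing-like rings in the crop: the steel one with a dark seal ring on the gear (314,240), a red one (588,347) and a yellow one (288,530). The steel one fits the description and lies second in the stack, so I am grasping it.

>>> apply_moves([
  [0.3,0.4,25,0,0,0],
  [0,0,35,0,0,0],
  [0,0,35,0,0,0],
  [0,0,30,0,0,0],
  [0,0,20,0,0,0],
  [0,0,8,0,0,0],
  [0,0,3,0,0,0],
  [0,0,0,0,0,0],
  [0,0,0,0,0,0],
  [0,0,0,0,0,0],
  [0,0,0,0,0,0],
])

```text
time: 14.3
position: [0.4233, 0.2853, 0.0335]
tcp_rot: [0.053, 3.14, 0.001]
wrist_force: [-0.6, -0.4, -0.2]
grip_width: 0.0855
grip_force: 0.0
```

>>> apply_moves([
  [0,-0.3,0.7,0,0,0],
  [0,0,0,0,0,0],
  [0,0,0,0,0,0],
])

```text
time: 14.6
position: [0.4225, 0.2846, 0.032]
tcp_rot: [-0.053, -3.141, -0.0]
wrist_force: [-0.9, -0.7, -0.2]
grip_width: 0.0854
grip_force: 0.0
```

>>> apply_moves([
  [0,0,0,0,0,0],
  [0,0,0,0,0,0],
  [0,0,0,0,0,0],
  [0,0,0,0,0,0],
  [0,0,0,0,0,0],
  [0,0,0,0,0,0],
  [0,0,0,0,0,0],
  [0,0,0,0,0,0],
], jaw=0, force=40)

```text
time: 15.4
position: [0.4226, 0.2847, 0.0324]
tcp_rot: [0.053, 3.141, 0.0]
wrist_force: [-1.3, 0.2, 5.2]
grip_width: 0.0374
grip_force: 39.6
```

>>> apply_moves([
  [0,0,-8,0,0,0],
  [0,0,-20,0,0,0],
  [0,0,-40,0,0,0],
  [0,0,-40,0,0,0],
  [0,-10,-30,0,0,0],
  [-15,-30,-10,0,0,0],
  [-15,-30,0,0,0,0],
  [-15,-30,0,0,0,0],
  [-15,-30,0,0,0,0],
  [-15,-30,0,0,0,0],
  [-15,-30,0,0,0,0],
  [-15,-30,0,0,0,0],
])

```text
time: 16.6
position: [0.5204, 0.0599, 0.1801]
tcp_rot: [0.053, 3.141, 0.0]
wrist_force: [0.5, -0.1, -1.2]
grip_width: 0.0372
grip_force: 40.3
```

>>> apply_moves([
  [-15,-30,0,0,0,0],
  [-15,-30,0,0,0,0],
  [-15,-30,0,0,0,0],
  [-15,-30,0,0,0,0],
  [-15,-30,0,0,0,0],
  [-15,-30,0,0,0,0],
  [-15,-30,0,0,0,0],
  [-4.4,-20.8,0,0,0,0],
  [0,0,0,0,0,0],
  [0,0,0,0,0,0],
  [0,0,0,0,0,0],
  [0,0,0,0,0,0],
])

```text
time: 17.8
position: [0.6214, -0.1719, 0.18]
tcp_rot: [-0.051, -3.141, -0.001]
wrist_force: [0.5, -0.4, -1.3]
grip_width: 0.0374
grip_force: 40.4
```

Run:
```python
from h import *
st,p,d,C=look("w5")
gs=cams.regions_of("wrist","tray")
for g in gs[:2]:
    X=C[g["region"]&(d>0)&(abs(C[...,2]-.005)<.006)]; c,sz,a=cv2.minAreaRect((X[:,:2]*1000).astype(np.float32)); print(g["p"],g["bbox"],c,sz,a,np.percentile(X[:,2],[5,50,95]))
T=Rn.from_rotvec(st["tcp_rot"]).as_matrix(); L=(C-st["position"])@T*1000
s=(d>0)&(abs(L[...,0])<28)&(abs(L[...,1])<17)&(L[...,2]>-20)&(L[...,2]<15)
Q=L[s]; print(len(Q),Q.min(0),Q.max(0),np.percentile(Q[:,2],[10,50,90]))
delta(c[0],c[1],9)
```

```text
0.86 [212.4, 128.5, 129.6, 108.9] (622.417724609375, -176.172607421875) (107.3057632446289, 106.82827758789062) 59.13938903808594 [0.0024888  0.00380118 0.00684208]
4376 [-20.79462898 -16.98247995  -9.23430727] [19.21021963 16.98827636  4.31849033] [-7.85054791 -7.00468833 -4.50316392]
t 17.9 pos [ 621.5 -172.2  180.1] yaw deg 178.1321546045121 tilt [0.     0.0002]
tool delta mm [ -1.1  -4.  171.1]
```

View pics/w5.png

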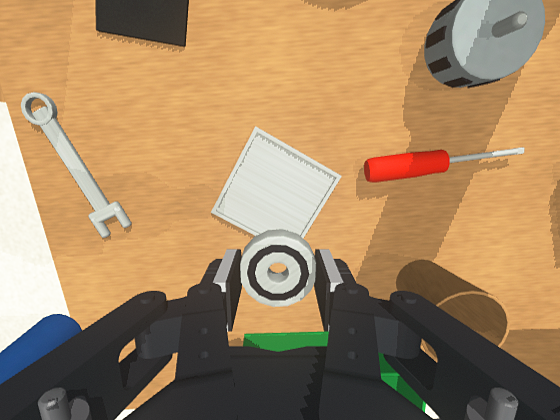

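The bearing is held level at (278,268). The tray at (276,184) is empty, with its centre near (621.8,-175). Lowering.

>>> apply_moves([
  [-1,-3,25,0,0,0],
  [0,0,35,0,0,0],
  [0,0,35,0,0,0],
  [0,0,35,0,0,0],
  [0,0,20,0,0,0],
  [0,0,12,0,0,0],
  [0,0,5,0,0,0],
  [0,0,0,0,0,0],
  [0,0,0,0,0,0],
  [0,0,0,0,0,0],
])

```text
time: 18.9
position: [0.6238, -0.1766, 0.0145]
tcp_rot: [0.053, 3.138, -0.001]
wrist_force: [0.6, -0.0, -0.3]
grip_width: 0.0378
grip_force: 40.4
```

>>> apply_moves([
  [0,0,1.5,0,0,0],
  [0,0,1.5,0,0,0],
  [0,0,1,0,0,0],
  [0,0,0,0,0,0],
  [0,0,0,0,0,0],
])

```text
time: 19.4
position: [0.6224, -0.1761, 0.0088]
tcp_rot: [-0.053, -3.141, -0.0]
wrist_force: [-0.1, -0.2, -1.4]
grip_width: 0.0376
grip_force: 40.4
```

>>> apply_moves([
  [0,0,0.6,0,0,0],
  [0,0,0.4,0,0,0],
  [0,0,0,0,0,0],
  [0,0,0,0,0,0],
])

```text
time: 19.8
position: [0.6226, -0.1762, 0.0084]
tcp_rot: [0.053, 3.141, -0.0]
wrist_force: [-2.0, 0.4, 4.7]
grip_width: 0.0376
grip_force: 41.0
```

>>> apply_moves([
  [0,0,0,0,0,0],
  [0,0,0,0,0,0],
  [0,0,0,0,0,0],
  [0,0,0,0,0,0],
  [0,0,0,0,0,0],
  [0,0,-10,0,0,0],
  [0,0,-30,0,0,0],
  [0,0,-45,0,0,0],
  [0,0,-45,0,0,0],
  [0,0,-45,0,0,0],
  [0,0,0,0,0,0],
  [0,0,0,0,0,0],
], jaw=1)

```text
time: 21.0
position: [0.6239, -0.1767, 0.1855]
tcp_rot: [0.053, 3.137, -0.002]
wrist_force: [-0.2, -0.8, -0.9]
grip_width: 0.0855
grip_force: 0.0
```

Run:
```python
from h import *
st,p,d,C=look("w6"); delta(423,284.2,180)
X=C[(abs(C[...,2]-.0155)<.004)&(abs(C[...,0]-.622)<.04)&(abs(C[...,1]+.176)<.04)]
print(len(X),X[:,2].mean(),X[:,2].std(),cv2.minEnclosingCircle((X[:,:2]*1000).astype(np.float32)))
g=cams.regions_of("wrist","tray")[0]; X=C[g["region"]&(d>0)&(C[...,2]<.009)]; print(cv2.minAreaRect((X[:,:2]*1000).astype(np.float32)))
```

```text
t 21.05 pos [ 622.7 -176.2  183.4] yaw deg 178.06494043229878 tilt [ 0.0009 -0.0003]
tool delta mm [215.1 453.4   3.1]
991 0.015584224591763202 0.0009077742504377871 ((623.5553588867188, -177.3476104736328), 19.834083557128906)
((622.7306518554688, -176.03704833984375), (107.3405532836914, 107.99263000488281), 59.04176712036133)
```

The bearing lies flat on the tray floor, within 2 mm of its centre. Next is the gear.

>>> apply_moves([
  [20,42,0,0,0,0],
  [20,42,0,0,0,0],
  [20,42,0,0,0,0],
  [20,42,0,0,0,0],
  [20,42,0,0,0,0],
  [20,42,0,0,0,0],
  [20,42,0,0,0,0],
  [20,42,0,0,0,0],
  [20,42,0,0,0,0],
  [20,42,0,0,0,0],
  [15,33.4,0,0,0,0],
  [0,0,0,0,0,0],
])

```text
time: 22.3
position: [0.4197, 0.287, 0.1811]
tcp_rot: [-0.043, -3.137, 0.0]
wrist_force: [-0.3, -0.9, -1.1]
grip_width: 0.0853
grip_force: 0.0
```

>>> apply_moves([
  [0,0,25,0,0,0],
  [0,0,35,0,0,0],
  [0,0,35,0,0,0],
  [0,0,30,0,0,0],
  [0,0,20,0,0,0],
  [0,0,10,0,0,0],
  [0,0,5,0,0,0],
  [0,0,0,0,0,0],
  [0,0,0,0,0,0],
  [0,0,0,0,0,0],
  [0,0,0,0,0,0],
  [0,0,0,0,0,0],
])

```text
time: 23.5
position: [0.4234, 0.2845, 0.0235]
tcp_rot: [0.053, 3.14, 0.001]
wrist_force: [0.7, -0.0, -0.3]
grip_width: 0.0856
grip_force: 0.0
```

Run:
```python
from h import *
delta(422.9,284.1,18)
```

```text
t 23.5 pos [423.4 284.5  23.5] yaw deg 178.0696610998491 tilt [0.0011 0.0006]
tool delta mm [ 0.5 -0.4  5.5]
```

>>> apply_moves([
  [0.3,-0.3,3,0,0,0],
  [0,0,1.5,0,0,0],
  [0,0,0,0,0,0],
  [0,0,0,0,0,0],
  [0,0,0,0,0,0],
])

```text
time: 24.0
position: [0.4226, 0.2839, 0.0184]
tcp_rot: [-0.053, -3.141, -0.0]
wrist_force: [0.3, 0.4, 0.4]
grip_width: 0.0854
grip_force: 0.0
```

>>> apply_moves([
  [0,0,0,0,0,0],
  [0,0,0,0,0,0],
  [0,0,0,0,0,0],
  [0,0,0,0,0,0],
  [0,0,0,0,0,0],
  [0,0,0,0,0,0],
  [0,0,0,0,0,0],
  [0,0,0,0,0,0],
], jaw=0, force=50)

```text
time: 24.8
position: [0.4228, 0.2841, 0.0192]
tcp_rot: [0.053, 3.141, 0.001]
wrist_force: [-0.6, -1.2, 6.1]
grip_width: 0.0492
grip_force: 50.5
```

>>> apply_moves([
  [0,0,-8,0,0,0],
  [0,0,-20,0,0,0],
  [0,0,-40,0,0,0],
  [0,0,-40,0,0,0],
  [0,0,-35,0,0,0],
  [-5,-20,-18,0,0,0],
  [-8,-30,0,0,0,0],
  [-8,-30,0,0,0,0],
  [-8,-30,0,0,0,0],
  [-8,-30,0,0,0,0],
  [-8,-30,0,0,0,0],
  [-8,-30,0,0,0,0],
])

```text
time: 26.0
position: [0.4687, 0.081, 0.1796]
tcp_rot: [-0.053, -3.141, -0.0]
wrist_force: [0.2, -0.4, -0.7]
grip_width: 0.0489
grip_force: 52.3
```

>>> apply_moves([
  [-8,-30,0,0,0,0],
  [-6.4,-28.8,0,0,0,0],
  [0,-10,0,0,0,0],
  [0,0,0,0,0,0],
  [0,0,0,0,0,0],
  [0,0,0,0,0,0],
  [0,0,0,0,0,0],
  [0,0,0,0,0,0],
])

```text
time: 26.8
position: [0.4808, 0.0138, 0.1794]
tcp_rot: [-0.051, -3.141, -0.0]
wrist_force: [-0.0, -0.3, -1.5]
grip_width: 0.0485
grip_force: 52.3
```

Run:
```python
from h import *
st,p,d,C=look("w7")
g=cams.regions_of("wrist","motor")[0]; print(g["p"],g["bbox"])
m=g["region"]&(d>0); X=C[m&(abs(C[...,2]-.05)<.004)]*1000; print("face",len(X),X[:,2].mean(),cv2.minEnclosingCircle(X[:,:2].astype(np.float32)),cv2.minAreaRect(X[:,:2].astype(np.float32)))
X=C[m&(C[...,2]>.057)]*1000; print("shaft",len(X),X.max(0))
for lo in range(57,76,4):
    Q=X[(X[:,2]>lo)&(X[:,2]<=lo+4)]
    if len(Q): print(lo,len(Q),Q.min(0).round(1),Q.max(0).round(1))
Q=X[X[:,2]>73]; print("tip",len(Q),Q.mean(0) if len(Q) else 0)
T=Rn.from_rotvec(st["tcp_rot"]).as_matrix(); L=(C-st["position"])@T*1000
s=(d>0)&(abs(L[...,0])<32)&(abs(L[...,1])<23)&(L[...,2]>-20)&(L[...,2]<15)
Q=L[s&(L[...,2]<-6)]; print("gear",len(Q),Q.min(0),Q.max(0),np.median(Q[:,2]))
delta(481,13,100)
```

```text
0.9 [231.9, 161.6, 85.4, 64.1]
face 3247 49.5900478812805 ((480.5979919433594, 10.608492851257324), 37.552040100097656) ((470.62713623046875, 10.431938171386719), (54.143768310546875, 73.84886932373047), 0.9982578754425049)
shaft 147 [485.32274717  26.8834102  177.67339403]
57 16 [475.5   5.2  57.3] [479.5  16.1  60.9]
61 12 [475.5   5.3  61.6] [479.3  16.1  64.9]
65 16 [475.5   5.5  65.2] [479.5  16.   68.6]
69 52 [475.2   5.4  69.8] [485.3  16.   73. ]
73 32 [476.3   5.5  73. ] [483.4  15.1  74.6]
tip 51 [469.98598227  10.51657381 111.23114085]
gear 6979 [-28.23032197 -22.99794192 -10.49032496] [28.4194977  22.98322122 -6.00877344] -8.253002402073479
t 26.9 pos [480.9  13.5 179.4] yaw deg 178.11642299772825 tilt [0.     0.0001]
tool delta mm [-0.1 -0.5 79.4]
```

View pics/w7.png

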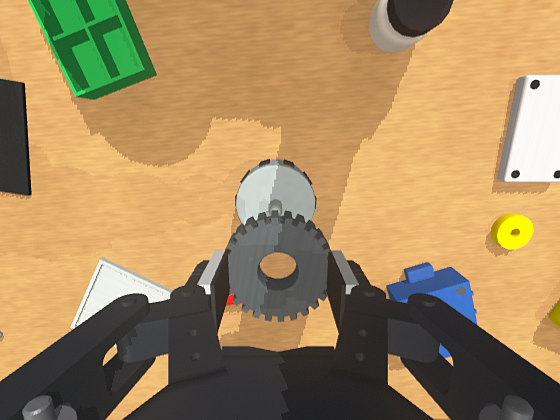

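The gear is held level at (278,262), with the shaft tip just above it at (276,206). The shaft axis is at about (481.0, 10.7). Lowering in stages.

>>> apply_moves([
  [0,-2.8,20,0,0,0],
  [0,0,30,0,0,0],
  [0,0,25,0,0,0],
  [0,0,13,0,0,0],
  [0,0,4,0,0,0],
  [0,0,0,0,0,0],
  [0,0,0,0,0,0],
  [0,0,0,0,0,0],
  [0,0,0,0,0,0],
  [0,0,0,0,0,0],
])

```text
time: 27.9
position: [0.4813, 0.0102, 0.0879]
tcp_rot: [0.053, 3.14, -0.0]
wrist_force: [0.2, 0.1, -1.9]
grip_width: 0.0486
grip_force: 52.3
```

Run:
```python
from h import *
delta(481,10.7,60)
```

```text
t 27.9 pos [481.3  10.2  87.9] yaw deg 178.06239788594357 tilt [ 0.0012 -0.    ]
tool delta mm [ 0.4  0.5 27.9]
```

>>> apply_moves([
  [0.2,0.4,4,0,0,0],
  [0,0,5,0,0,0],
  [0,0,5,0,0,0],
  [0,0,5,0,0,0],
  [0,0,4,0,0,0],
  [0,0,3,0,0,0],
  [0,0,1,0,0,0],
  [0,0,0,0,0,0],
  [0,0,0,0,0,0],
  [0,0,0,0,0,0],
])

```text
time: 28.9
position: [0.4809, 0.0106, 0.0606]
tcp_rot: [0.053, 3.141, 0.0]
wrist_force: [-0.2, -0.4, -1.0]
grip_width: 0.0485
grip_force: 52.3
```

>>> apply_moves([
  [0,0,1.5,0,0,0],
  [0,0,1.5,0,0,0],
  [0,0,1,0,0,0],
  [0,0,0.6,0,0,0],
  [0,0,0,0,0,0],
  [0,0,0,0,0,0],
])

```text
time: 29.5
position: [0.4807, 0.0106, 0.0558]
tcp_rot: [0.053, 3.141, 0.0]
wrist_force: [-0.1, 0.0, -1.9]
grip_width: 0.0488
grip_force: 52.3
```

>>> apply_moves([
  [0,0,0.6,0,0,0],
  [0,0,0.5,0,0,0],
  [0,0,0,0,0,0],
  [0,0,0,0,0,0],
])

```text
time: 29.9
position: [0.4808, 0.0106, 0.0552]
tcp_rot: [0.053, 3.141, 0.0]
wrist_force: [-1.5, 0.4, 5.8]
grip_width: 0.0491
grip_force: 53.0
```

In contact with the motor face. Releasing and rising.

>>> apply_moves([
  [0,0,0,0,0,0],
  [0,0,0,0,0,0],
  [0,0,0,0,0,0],
  [0,0,0,0,0,0],
  [0,0,0,0,0,0],
  [0,0,-10,0,0,0],
  [0,0,-30,0,0,0],
  [0,0,-40,0,0,0],
  [0,0,-40,0,0,0],
  [0,0,-10,0,0,0],
  [0,0,0,0,0,0],
  [0,0,0,0,0,0],
], jaw=1)

```text
time: 31.1
position: [0.4802, 0.0107, 0.1841]
tcp_rot: [-0.053, -3.14, -0.0]
wrist_force: [0.3, 0.4, -0.7]
grip_width: 0.0857
grip_force: 0.0
```

Run:
```python
from h import *
st,p,d,C=look("w8"); delta(423.2,282.3,180)
X=C[(abs(C[...,2]-.064)<.004)&(abs(C[...,0]-.481)<.04)&(abs(C[...,1]-.0107)<.04)]
print(len(X),X[:,2].mean(),X[:,2].std(),cv2.minEnclosingCircle((X[:,:2]*1000).astype(np.float32)))
```

```text
t 31.15 pos [479.6  10.7 183.3] yaw deg 178.06359905478934 tilt [-0.0025  0.0003]
tool delta mm [ 65.5 269.5   3.6]
2412 0.0635382692519395 0.0008288454338330838 ((480.9643249511719, 9.627176284790039), 28.420743942260742)
```

The gear is flat on the motor face, with its top at 64 mm. Now the cover.

>>> apply_moves([
  [8,34,0,0,0,0],
  [8,34,0,0,0,0],
  [8,34,0,0,0,0],
  [8,34,0,0,0,0],
  [8,34,0,0,0,0],
  [8,34,0,0,0,0],
  [8,34,0,0,0,0],
  [8,31.5,0,0,0,0],
  [0,0,0,0,0,0],
  [0,0,0,0,0,0],
  [0,0,0,0,0,0],
  [0,0,0,0,0,0],
])

```text
time: 32.35
position: [0.4258, 0.2809, 0.1842]
tcp_rot: [-0.056, -3.14, 0.001]
wrist_force: [-0.1, -0.1, 0.0]
grip_width: 0.0851
grip_force: 0.0
```

Run:
```python
from h import *
st,p,d,C=look("w9")
X=C[(abs(C[...,2]-.014)<.003)&(abs(C[...,0]-.423)<.07)&(abs(C[...,1]-.283)<.05)]
c,sz,a=cv2.minAreaRect((X[:,:2]*1000).astype(np.float32)); print(c,sz,a,X[:,2].mean())
delta(c[0],c[1],3)
```

```text
(422.8021240234375, 282.2589416503906) (61.72238540649414, 102.76004028320312) 87.98867797851562 0.013608102361166146
t 32.4 pos [425.9 281.  184.4] yaw deg 177.96232217625968 tilt [-0.0006 -0.0004]
tool delta mm [  3.    1.2 181.4]
```

>>> apply_moves([
  [3,1.2,25,0,0,0],
  [0,0,40,0,0,0],
  [0,0,40,0,0,0],
  [0,0,35,0,0,0],
  [0,0,20,0,0,0],
  [0,0,10,0,0,0],
  [0,0,5,0,0,0],
  [0,0,0,0,0,0],
  [0,0,0,0,0,0],
  [0,0,0,0,0,0],
  [0,0,0,0,0,0],
  [0,0,0,0,0,0],
])

```text
time: 33.6
position: [0.4233, 0.2837, 0.0103]
tcp_rot: [0.053, 3.14, 0.001]
wrist_force: [-0.3, 0.2, 0.2]
grip_width: 0.0855
grip_force: 0.0
```

Run:
```python
from h import *
delta(422.8,282.3,2)
```

```text
t 33.6 pos [423.3 283.7  10.3] yaw deg 178.06913600457142 tilt [0.001  0.0006]
tool delta mm [ 0.4 -1.4  8.3]
```

>>> apply_moves([
  [0.2,-0.9,3,0,0,0],
  [0,0,3,0,0,0],
  [0,0,1,0,0,0],
  [0,0,0,0,0,0],
  [0,0,0,0,0,0],
  [0,0,0,0,0,0],
])

```text
time: 34.2
position: [0.4227, 0.2826, 0.0027]
tcp_rot: [0.053, 3.141, 0.0]
wrist_force: [0.5, 0.1, -0.3]
grip_width: 0.0858
grip_force: 0.0
```

>>> apply_moves([
  [0,0,0,0,0,0],
  [0,0,0,0,0,0],
  [0,0,0,0,0,0],
  [0,0,0,0,0,0],
  [0,0,0,0,0,0],
  [0,0,0,0,0,0],
  [0,0,0,0,0,0],
], jaw=0, force=60)

```text
time: 34.9
position: [0.4229, 0.2828, 0.0034]
tcp_rot: [0.053, 3.14, 0.001]
wrist_force: [-1.4, -0.7, 5.5]
grip_width: 0.0594
grip_force: 64.3
```

>>> apply_moves([
  [0,0,-5,0,0,0],
  [0,0,-15,0,0,0],
  [0,0,-30,0,0,0],
  [0,0,-40,0,0,0],
  [0,0,-40,0,0,0],
  [0,-10,-30,0,0,0],
  [-1,-25,-15,0,0,0],
  [-1,-35,0,0,0,0],
  [-1,-35,0,0,0,0],
  [-1,-35,0,0,0,0],
  [-1,-35,0,0,0,0],
  [-1,-35,0,0,0,0],
])

```text
time: 36.1
position: [0.4208, 0.0711, 0.1776]
tcp_rot: [-0.053, -3.141, 0.0]
wrist_force: [0.5, -0.2, -2.4]
grip_width: 0.0597
grip_force: 65.5
```

>>> apply_moves([
  [0,-35,0,0,0,0],
  [0,-35,0,0,0,0],
  [0,-35,0,0,0,0],
  [0,-35,0,0,0,0],
  [0,-35,0,0,0,0],
  [0,-35,0,0,0,0],
  [0,-35,0,0,0,0],
  [0,-35,0,0,0,0],
  [0,-35,0,0,0,0],
  [0,-30,0,0,0,0],
  [0,-15,0,0,0,0],
  [0,0,0,0,0,0],
])

```text
time: 37.3
position: [0.4091, -0.2888, 0.1774]
tcp_rot: [-0.057, -3.141, -0.0]
wrist_force: [0.1, 0.5, -3.2]
grip_width: 0.0593
grip_force: 65.5
```

>>> apply_moves([
  [0,0,0,0,0,0.08],
  [0,0,0,0,0,0.08],
  [0,0,0,0,0,0],
  [0,0,0,0,0,0],
  [0,0,0,0,0,0],
  [0,0,0,0,0,0],
])

```text
time: 37.9
position: [0.4094, -0.2869, 0.1777]
tcp_rot: [0.302, 3.127, 0.0]
wrist_force: [0.1, 0.9, -2.6]
grip_width: 0.06
grip_force: 65.5
```

Run:
```python
from h import *
st,p,d,C=look("w10")
delta(409.3,-287,60)
for g in cams.regions_of("wrist","pad")[:2]:
    X=C[g["region"]&(d>0)&(abs(C[...,2]-.005)<.004)]; print(g["p"],g["bbox"],len(X),cv2.minAreaRect((X[:,:2]*1000).astype(np.float32)) if len(X)>9 else 0)
T=Rn.from_rotvec(st["tcp_rot"]).as_matrix(); L=(C-st["position"])@T*1000
Q=L[(d>0)&(abs(L[...,0])<65)&(abs(L[...,1])<28)&(L[...,2]>-20)&(L[...,2]<-2)]; print("cover",len(Q),Q.min(0),Q.max(0),np.median(Q[:,2]))
A=np.c_[Q[:,:2],np.ones(len(Q))]; k=abs(Q[:,2]-np.median(Q[:,2]))<4; print("plane",np.linalg.lstsq(A[k],Q[k,2],rcond=None)[0])
```

```text
t 37.95 pos [ 409.4 -287.1  177.7] yaw deg 168.943188495022 tilt [0.     0.0002]
tool delta mm [1.000e-01 0.000e+00 1.177e+02]
0.61 [238.4, 140.3, 76.9, 29.0] 2125 ((365.2897644042969, -279.5737609863281), (83.41015625, 26.770904541015625), 78.93107604980469)
cover 21073 [-44.7336785  -27.99942401 -12.26329083] [51.65523008 27.99644601 -2.00826203] -10.106752833106702
plane [ 1.79229605e-03  1.64285189e-03 -1.01114008e+01]
```

View pics/w10.png

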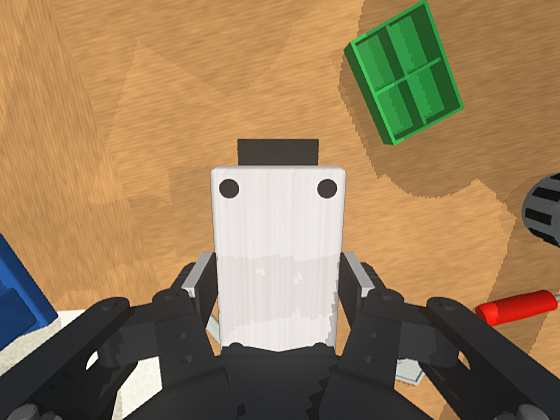

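The cover is held level at (278,255), screw holes up. The black pad's near edge shows at (278,152), aligned with the cover. The pad centre comes out at (409.1,-288). Lowering.

>>> apply_moves([
  [0,-0.7,20,0,0,0],
  [0,0,35,0,0,0],
  [0,0,40,0,0,0],
  [0,0,35,0,0,0],
  [0,0,20,0,0,0],
  [0,0,10,0,0,0],
  [0,0,3,0,0,0],
  [0,0,0,0,0,0],
  [0,0,0,0,0,0],
  [0,0,0,0,0,0],
  [0,0,0,0,0,0],
])

```text
time: 39.1
position: [0.4099, -0.2886, 0.0156]
tcp_rot: [0.304, 3.125, -0.002]
wrist_force: [0.1, -0.1, -2.1]
grip_width: 0.0595
grip_force: 65.5
```

>>> apply_moves([
  [0,0,1.5,0,0,0],
  [0,0,1.5,0,0,0],
  [0,0,1,0,0,0],
  [0,0,0,0,0,0],
  [0,0,0,0,0,0],
])

```text
time: 39.6
position: [0.4091, -0.2879, 0.0105]
tcp_rot: [-0.304, -3.127, -0.0]
wrist_force: [-0.3, -0.3, -2.0]
grip_width: 0.0595
grip_force: 65.5
```

>>> apply_moves([
  [0,0,0.8,0,0,0],
  [0,0,0.6,0,0,0],
  [0,0,0.6,0,0,0],
  [0,0,0,0,0,0],
  [0,0,0,0,0,0],
])

```text
time: 40.1
position: [0.4092, -0.288, 0.0087]
tcp_rot: [0.304, 3.127, 0.0]
wrist_force: [-0.4, 0.0, -1.5]
grip_width: 0.0597
grip_force: 65.6
```

>>> apply_moves([
  [0,0,0.5,0,0,0],
  [0,0,0.5,0,0,0],
  [0,0,0,0,0,0],
  [0,0,0,0,0,0],
])

```text
time: 40.5
position: [0.4093, -0.288, 0.0084]
tcp_rot: [0.304, 3.127, -0.0]
wrist_force: [-1.9, 1.8, 6.3]
grip_width: 0.0597
grip_force: 66.5
```

Contact. Releasing and rising, then checking everything.

>>> apply_moves([
  [0,0,0,0,0,0],
  [0,0,0,0,0,0],
  [0,0,0,0,0,0],
  [0,0,0,0,0,0],
  [0,0,0,0,0,0],
  [0,0,-10,0,0,0],
  [0,0,-30,0,0,0],
  [0,0,-45,0,0,0],
  [0,0,-45,0,0,0],
  [0,0,-45,0,0,0],
  [0,0,0,0,0,0],
  [0,0,0,0,0,0],
], jaw=1)

```text
time: 41.7
position: [0.4101, -0.2889, 0.1845]
tcp_rot: [0.304, 3.124, -0.004]
wrist_force: [-0.8, -0.4, 0.1]
grip_width: 0.0855
grip_force: 0.0
```

>>> apply_moves([
  [0,0,-40,0,0,0],
  [0,0,-20,0,0,0],
  [0,0,0,0,0,0],
  [0,0,0,0,0,0],
  [0,0,0,0,0,0],
])

```text
time: 42.2
position: [0.4083, -0.2872, 0.2406]
tcp_rot: [-0.304, -3.124, -0.004]
wrist_force: [0.3, -0.8, 0.7]
grip_width: 0.0854
grip_force: 0.0
```

Run:
```python
from h import *
st,p,d,C=look("w11")
def rect(C,x,y,z,h,t=.003):
    X=C[(abs(C[...,2]-z)<t)&(abs(C[...,0]-x)<h)&(abs(C[...,1]-y)<h)]
    return len(X),X[:,2].mean().round(4) if len(X) else 0,cv2.minAreaRect((X[:,:2]*1000).astype(np.float32)) if len(X)>5 else 0
print("cover",rect(C,.409,-.288,.019,.08)); print("pad",rect(C,.409,-.288,.005,.08,.002))
for n in("side","top"):
    q,d=cams.camera(n); C=cloud(n,d); cv2.imwrite(f"pics/{n}1.png",q)
    print(n,"bush",rect(C,.6285,.1887,.050,.03),"gear",rect(C,.481,.0107,.064,.04),"bearing",rect(C,.622,-.176,.016,.03),"cup",rect(C,.733,-.005,.09,.06,.006))
```

```text
cover (4030, np.float64(0.0186), ((409.9170837402344, -289.3841552734375), (61.78066635131836, 102.2914047241211), 78.80550384521484))
pad (1706, np.float64(0.0047), ((410.20623779296875, -283.2083740234375), (93.7822494506836, 155.91578674316406), 78.87760162353516))
side bush (134, np.float64(0.0496), ((628.052001953125, 191.38258361816406), (26.85820960998535, 26.82989501953125), 70.99048614501953)) gear (343, np.float64(0.0637), ((481.1838684082031, 13.454801559448242), (57.0380744934082, 55.2281608581543), 81.50941467285156)) bearing (125, np.float64(0.0154), ((623.0772705078125, -171.90830993652344), (34.73311996459961, 39.086734771728516), 3.240251064300537)) cup (301, np.float64(0.0892), ((733.2952880859375, -4.327564239501953), (77.24974822998047, 80.70150756835938), 5.399668216705322))
top bush (46, np.float64(0.05), ((627.8677978515625, 188.85189819335938), (26.086347579956055, 23.785480499267578), 14.222668647766113)) gear (197, np.float64(0.0637), ((480.553955078125, 10.19915771484375), (52.4494743347168, 51.72799301147461), 73.82194519042969)) bearing (90, np.float64(0.0161), ((622.2616577148438, -173.6132049560547), (36.83005905151367, 43.16434097290039), 20.347759246826172)) cup (128, np.float64(0.0901), ((732.8148193359375, -6.831424713134766), (77.95560455322266, 77.47853088378906), 75.47954559326172))
```

View pics/side1.png

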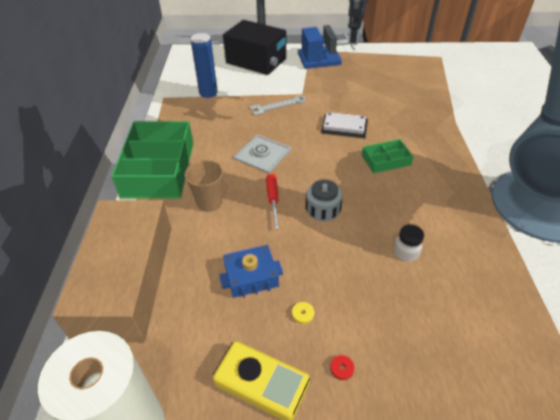

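The side view shows every part in place: bushing (250,262), bearing (261,150), gear (323,200), cover on the pad (345,124). The cup at (207,187) is unmoved.

```bash
python3 -c "
from bench import job
print(job.finish_job())"
```

```text
the job is handed in; nothing more can be done
None
```

I handed the job in with all four parts set down gently in their places and released, by my final camera checks; the hand-in call returned no verdict, and the paper cup was left untouched.

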